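# Seat the ball-ended picket and press the clamp button

### The job

On the bench jig, gently push the picket with the ball end along its slot until it is fully home against the stop plate, then press the larger of the two push buttons on the control box all the way down and let it spring back. Push and press lightly with the fingertips, lift nothing, and leave the other pickets, the smaller button and everything else alone; finish clear of everything.

Things in the scene. Friction and masses are not known exactly. Their poses are not given: they have to be found in the camera images.
- jig: Fixed steel picket jig. Origin on the bench; x away from the robot along the slots, y left, z up. Base x -95 to +160, y +-150 mm, 12 mm thick. Supports at x = -80 and +10 mm carry the pickets 40 mm above the bench; 20 mm slots at y = -112, -56, 0, 56, 112 mm, posts 54 mm high, one picket in each, any order. Upright stop plate across the far end: face at x = +120 mm, 62 mm high.
- picket_ball: The picket to push: loose steel bar 16 mm square, about 0.4 kg, 240 mm long overall, with a 40 mm ball on its far end. Origin under mid-length at the bar's underside (40 mm above the bench); x along the bar to the ball, z up. Starts 20 to 40 mm short of the stop plate; its near end overhangs bare bench. Slides with friction of a few newtons.
- ball_push_end (a point): Centre of the flat near end face (16 x 16 mm) of picket_ball, 120 mm from its origin along -x, 48 mm above the bench: the place to push, along the jig's x. At x = -120 mm in the jig's frame when the ball touches the stop plate (home).
- picket_spear: Steel picket like picket_ball (same 16 mm square bar, same origin and axes, 240 mm long overall, lying in another slot of the jig, also short of the stop), but its far end carries a round pointed spearhead (34 mm wide, 60 mm long, tapering to a point). Leave it where it is.
- picket_ring: Steel picket like picket_ball (same 16 mm square bar, same origin and axes, 240 mm long overall, lying in another slot of the jig, also short of the stop), but its far end carries a flat open ring, 40 mm across. Leave it where it is.
- picket_block: Steel picket like picket_ball (same 16 mm square bar, same origin and axes, 240 mm long overall, lying in another slot of the jig, also short of the stop), but its far end carries a square block (38 x 38 mm, 24 mm high). Leave it where it is.
- picket_fork: Steel picket like picket_ball (same 16 mm square bar, same origin and axes, 240 mm long overall, lying in another slot of the jig, also short of the stop), but its far end carries two straight prongs, 52 mm long, 38 mm over both. Leave it where it is.
- control_box: Fixed grey box right of the jig (on the -y side), 170 x 100 x 50 mm, origin at the centre of its underside, x along its length; its two round grey push buttons stand on top, 84 mm apart along its x, either one nearer the robot.
- button_large (a joint): Travel of the larger button (cap 42 mm across): 0 = up, 0.006 m = fully down; springs back; about 5 N to press fully.
- button_large_top (a point): Centre of the top face of the larger button's cap. It is pressed straight down.
- button_small (a joint): Travel of the smaller button (cap 22 mm across), same spring and travel. Not to be pressed.
- button_small_top (a point): Centre of the top face of the smaller button's cap.
- collar: Loose steel ring 34 mm across, 14 mm high, lying on the bench between the jig and the spray can; origin at centre of underside. Bystander.
- spray_can: Loose upright aluminium can, 56 mm across, 150 mm high, beyond the control box; origin at centre of underside. Bystander.
- hammer: Loose hammer lying on the bench left of the jig. Bystander.
- wrench: Loose wrench lying on the robot's side of the control box. Bystander.
- tube_offcut: Loose upright piece of square steel tube, 40 x 40 x 90 mm, left of the jig; origin at centre of underside. Bystander.
- tin: Loose open aluminium tin, 70 mm across, 60 mm high, left of the jig; origin at centre of underside. Bystander.
- magnet_square: Loose steel corner block, 75 x 16 mm, 75 mm high, beyond the control box; origin at centre of underside. Bystander.
Not all that is in view belongs to the job. Leave any yellow look-alike of the picket_ball alone.

How it is judged:
By the outcome, as a careful person would: the job done as asked, in the order asked, and still so for the second after the job is handed in, with the robot touching nothing.
It also fails if it takes over 43 s, if anything falls off the work surface, if the arm or the gripper's body presses on something with over 40 N, if the wrist force passes 120 N, or if a joint passes its speed limit or range.

### The arm

A 6-joint arm with a two-finger parallel gripper is mounted at the origin on the work surface. World frame = base frame: x ahead of the robot, y to its left, z up, the work surface at z = 0. Lengths are in m, angles in rad, forces in N, time in s.
With the tool pointing down it reaches from about 0.425 to 0.95 m from the base axis. Payload 3.5 kg.
Tool frame: the origin (TCP) lies between the finger pads; the fingertips stand 17 mm ahead of it and the grasp point (between the pads) lies 2 mm behind it (ctrl.tip_reach is the distance from the TCP to the fingertips, in m); z points along the fingers, y is the direction in which the jaws open and shut (so a half turn about z gives the same grasp; the last joint's range is limited). The gripper opens to 85 mm and grips with 20 to 120 N. Pads are 22 mm wide; open, the fingers measure 114 mm over their backs; the gripper's body (76 mm by 85 mm) begins 54 mm behind the grasp point. The pads swing forward as they close: fully open they stand 13 mm farther back than shut.
Start: joints at [-1.375, 0.286, 1.577, -0, 1.279, -0.15], TCP at [0.229, -0.635, 0.248] pointing down, gripper open.
Joint ranges: [-2.77, 2.77], [-0.9, 2.22], [0.21, 2.48], [-1.53, 4.67], [0.24, 2.81], [-2.84, 2.84]. Speed limits (rad/s): [2.79, 2.79, 3.14, 3.14, 3.14, 3.14].

### API

Orientations are given as a unit quaternion [x, y, z, w].
In Python, from plant import monitor, imaging, workorder, ctrl gives the robot as it stands.
- The arm moves only by the tool send_rows, never from a script. Its argument "rows" is a list of rows, each a list of 4 numbers: the shift along the world's x, y, z normalised to -1 to 1, where 1 is 0.3 m, then the turn about the world's z normalised to -1 to 1, where 1 is 360 degrees. A call has 1 to 20 rows; each row is the pose to reach, as a shift and turn from the pose commanded when the call began, turning the shorter way round; what a row does not reach only later rows make up. A row lasts 1/8 s, in which the tool goes at most 62.5 mm and 10.7 degrees, less where a joint would pass 70% of its speed; a pose out of reach is approached as far as the arm can. A call with a number of a shift or a turn outside -1 to 1 is refused whole. A call with a gripper value outside its range is refused whole. "jaw" is the closure, from 0 (fully open) to 1 (shut), set as the call begins (left out, the last holds). The fingers move at their own pace and stop on an object; "newtons" is the grip in N (left out, the last holds). Time passes only in rows, so rows that repeat a pose let the fingers close. It gives the time, the measured TCP pose, the force and the opening at its end, in the units of the state.
- monitor.get_state(): the state, without advancing time (a new reading comes with each control period).
- imaging.read_camera(name): name is "side" or "top"; returns the picture (420x560x3 uint8, red, green, blue); there is no depth.
- imaging.calibration(name): a dict with "intrinsics" (3x3 intrinsics, pixels), "dist_coeffs" ([k1, k2, p1, p2, k3] as OpenCV has them; the pictures are not rectified), "cam_to_world" (4x4, takes a point from camera to world coordinates). Camera axes: x right, y up, looking along -z (the intrinsics and any distortion apply to the point x, -y, -z); pixel columns grow to the right and rows downward; lengths in m; the calibration is good to about 2 mm. A picture is of the moment at which its call begins. calibration takes no time and is no camera call.
- workorder.sign_off(): hands the job in, once; it reports no verdict.
The state is a dict: "time": time; "qpos": joint angles; "dq": joint speeds; "joint_efforts": joint torques, N m; "eef_pos": TCP position; "tcp_rot": TCP orientation; "contact_force": force on the tool from outside, world axes, zero at the start; "wrist_torque": the same for the moment, N m; "opening": opening from 0.0 (shut) to 1.0 (fully open).
Only numpy, scipy, OpenCV 4.12 (cv2) and the standard library are available. Lean on these libraries where they do the work, as an engineer would, in place of code of your own. Each camera call takes 0.05 s, during which the arm holds its last target.

## Working session

There is one attempt and no reset: what is moved stays moved. The work goes in short steps, Python scripts to look and compute and a tool call to move; the robot and the scene stay as the last step left them, time stands still between calls to the robot, and variables do not carry over. Pictures are saved under pics/ and viewed, and the job is handed in when it is done.

Besides the shell and the picture viewer there is one more tool, called in YAML: its name, and indented under it one key for each argument. send_rows: Moves the arm, as the interface text tells. Scaled input: -1 to 1 covers 0.3 m each way for a shift and 360 degrees each way for a turn. Its arguments: {"type":"object","properties":{"rows":{"type":"array"},"jaw":{"type":"number"},"newtons":{"type":"number"}},"required":["rows"]}

```bash
mkdir -p pics; ls; python3 - <<'E'
from plant import monitor, imaging, workorder, ctrl
import cv2, numpy as np
s=monitor.get_state(); print(s['time'],s['eef_pos'],s['tcp_rot'],s['opening'],s['contact_force'],ctrl.tip_reach)
for n in ('side','top'):
    im=imaging.read_camera(n); cv2.imwrite(f'pics/{n}0.png',im[:,:,::-1]); c=imaging.calibration(n); print(n,c)
E
```

```text
pics
0.0 [ 0.22869948 -0.63441133  0.24690822] [ 9.85088207e-01  1.72045830e-01 -2.78630459e-05 -1.20673625e-03] 0.9964583914063548 [-0.35677893  0.34002787 -0.41757358] 0.017
side {'intrinsics': array([[473.70742851,   0.        , 274.83571766],
       [  0.        , 473.70742851, 206.34143975],
       [  0.        ,   0.        ,   1.        ]]), 'dist_coeffs': array([-0.09219289,  0.        ,  0.        ,  0.        ,  0.        ]), 'cam_to_world': array([[ 0.99164957,  0.10994667, -0.06740075,  0.41445513],
       [-0.12824787,  0.78583768, -0.60498895, -0.79536843],
       [-0.01355047,  0.60858103,  0.79337602,  1.0750526 ],
       [ 0.        ,  0.        ,  0.        ,  1.        ]])}
top {'intrinsics': array([[396.11951593,   0.        , 277.44150855],
       [  0.        , 396.11951593, 211.70147156],
       [  0.        ,   0.        ,   1.        ]]), 'dist_coeffs': array([-0.05625043,  0.        ,  0.        ,  0.        ,  0.        ]), 'cam_to_world': array([[-0.00988432,  0.99615427, -0.08705729,  0.41098546],
       [-0.99992828, -0.01043539, -0.00587714, -0.02742387],
       [-0.00676302,  0.08699296,  0.99618597,  1.11766358],
       [ 0.        ,  0.        ,  0.        ,  1.        ]])}
```

View pics/side0.png

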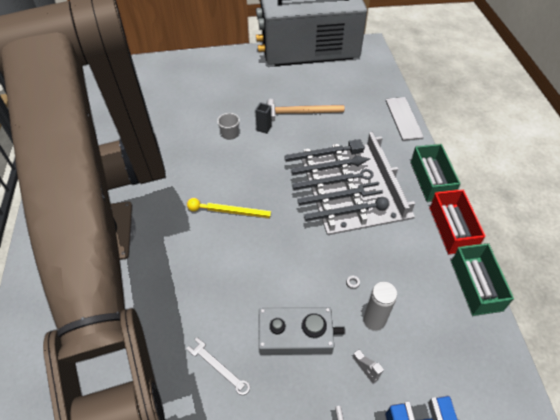

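View pics/top0.png

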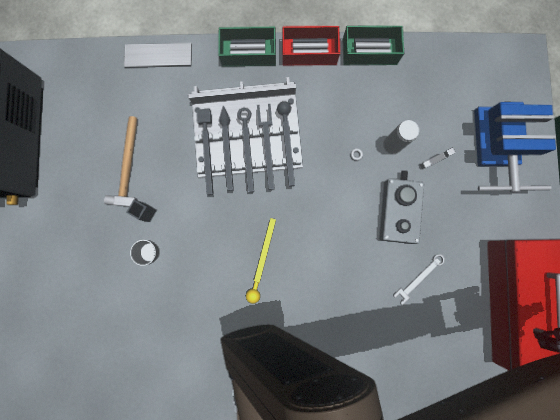

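The ball picket is the rightmost one in the top view: ball at (284,106), near end at (291,187). The large button is at (405,195) and the small one at (404,226). The yellow decoy lies on the bench at (265,255). I'll zoom in next.

```bash
python3 - <<'E'
import cv2
t=cv2.imread('pics/top0.png'); s=cv2.imread('pics/side0.png')
cv2.imwrite('pics/zt.png',cv2.resize(t[75:205,180:310],None,fx=4.5,fy=4.5,interpolation=cv2.INTER_CUBIC))
cv2.imwrite('pics/zs.png',cv2.resize(s[130:240,280:420],None,fx=5,fy=5,interpolation=cv2.INTER_CUBIC))
cv2.imwrite('pics/zb.png',cv2.hconcat([cv2.resize(t[165:250,370:440],(400,486),interpolation=cv2.INTER_CUBIC),cv2.resize(s[300:360,250:350],(400,486),interpolation=cv2.INTER_CUBIC)]))
E
```

```text
(no output)
```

View pics/zt.png

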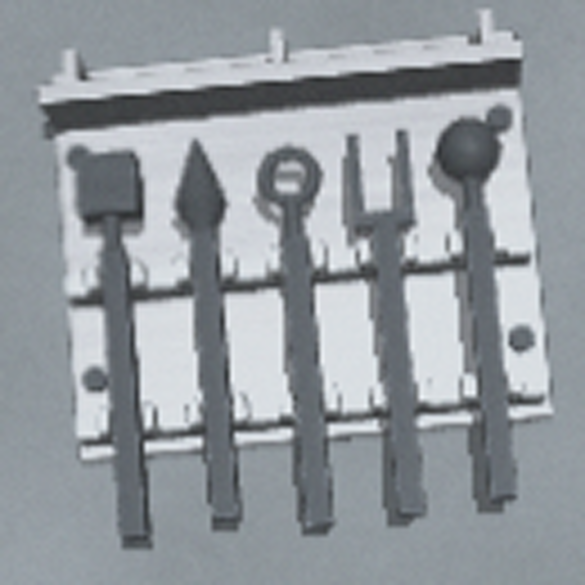

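View pics/zs.png

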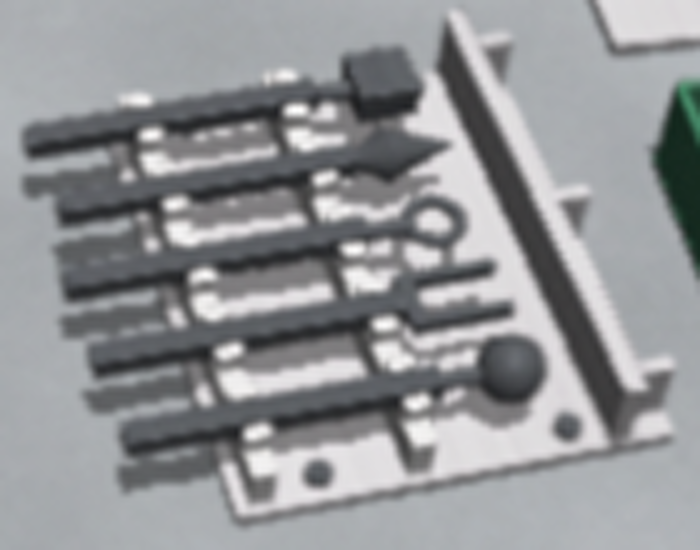

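View pics/zb.png

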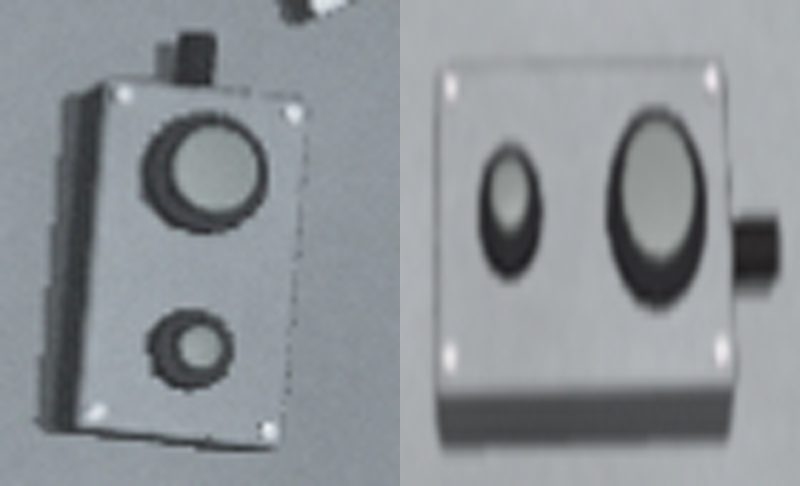

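```bash
cat > h.py <<'E'
import numpy as np, cv2
from plant import imaging
C={n:imaging.calibration(n) for n in('side','top')}
def ray(n,p):
    c=C[n]; q=cv2.undistortPoints(np.array([[p]],float),c['intrinsics'],c['dist_coeffs'])[0,0]
    T=c['cam_to_world']; return T[:3,3],T[:3,:3]@np.array([q[0],-q[1],-1.])
def plane(n,p,z):
    o,d=ray(n,p); return o+d*(z-o[2])/d[2]
def tri(pt,ps):
    o1,d1=ray('top',pt);o2,d2=ray('side',ps)
    s=np.linalg.lstsq(np.c_[d1,-d2],o2-o1,rcond=None)[0]
    a=o1+s[0]*d1;b=o2+s[1]*d2; return (a+b)/2,np.linalg.norm(a-b)
zt=lambda x,y:((x+.5)/4.5-.5+180,(y+.5)/4.5-.5+75)
zs=lambda x,y:((x+.5)/5-.5+280,(y+.5)/5-.5+130)
E
python3 - <<'E'
from h import *
np.set_printoptions(precision=4,suppress=True)
print('ball',tri(zt(469,150),zs(511,368)))
print('base near L/R',plane('top',zt(80,459),.012),plane('top',zt(552,414),.012))
print('base side near R, far R',plane('side',zs(238,520),.012),plane('side',zs(672,437),.012))
# end top edge of bars
for nm,l,r in (('ball',(481,503),(515,498)),):
  a=plane('top',zt(*l),.056);b=plane('top',zt(*r),.056);print(nm,a,b)
print('ball end side (top near edge)',plane('side',zs(121,428),.056),plane('side',zs(124,455),.040))
# caps
t=cv2.imread('pics/top0.png');s=cv2.imread('pics/side0.png')
zbt=lambda x,y:((x+.5)*70/400-.5+370,(y+.5)*85/486-.5+165)
zbs=lambda x,y:((x+.5)*100/400-.5+250,(y+.5)*60/486-.5+300)
print('large',tri(zbt(216,168),zbs(658,190)),'small',tri(zbt(203,347),zbs(510,190)))
print('boxtop', [plane('top',zbt(*p),.05) for p in((108,80),(308,100),(280,448),(80,425))])
E
```

```text
ball (array([ 0.7945, -0.0418,  0.0475]), np.float64(5.661244875896668e-05))
base near L/R [0.6099 0.2051 0.012 ] [ 0.635  -0.0925  0.012 ]
base side near R, far R [ 0.6333 -0.0966  0.012 ] [ 0.8844 -0.0757  0.012 ]
ball [ 0.5723 -0.0463  0.056 ] [ 0.5751 -0.0668  0.056 ]
ball end side (top near edge) [ 0.5738 -0.0586  0.056 ] [ 0.575  -0.0651  0.04  ]
large (array([ 0.646 , -0.396 ,  0.1094]), np.float64(0.21788172285831958)) small (array([ 0.5657, -0.3829,  0.1145]), np.float64(0.22053676444118334))
boxtop [array([ 0.592 , -0.3256,  0.05  ]), array([ 0.5815, -0.4219,  0.05  ]), array([ 0.4156, -0.4015,  0.05  ]), array([ 0.4276, -0.3066,  0.05  ])]
```

```bash
python3 - <<'E'
from h import *
np.set_printoptions(precision=4,suppress=True)
zbt=lambda x,y:((x+.5)*70/400-.5+370,(y+.5)*85/486-.5+165)
zbs=lambda x,y:((x-400+.5)*100/400-.5+250,(y+.5)*60/486-.5+300)
L=tri(zbt(216,168),zbs(658,190));S=tri(zbt(203,347),zbs(510,190))
print('large',L,'small',S,np.linalg.norm(L[0]-S[0]))
for z in (.05,.075,.08):
  P=np.array([plane('top',zbt(*p),z)[:2] for p in((108,80),(308,100),(280,448),(80,425))])
  print(z,P.mean(0),np.linalg.norm(P[0]-P[3]),np.linalg.norm(P[0]-P[1]))
z=L[0][2]
print('cap dia', np.linalg.norm(plane('top',zbt(173,168),z)-plane('top',zbt(259,168),z)))
for nm,p in (('wide bezel',((142,172),(268,172))),):print(np.linalg.norm(plane('top',zbt(*p[0]),z)-plane('top',zbt(*p[1]),z)))
import math
O=np.array([.7167,.0635]);a=.084;x=np.array([math.cos(a),math.sin(a)]);y=np.array([-x[1],x[0]])
for d in(-.18,-.1513,-.12):print(d,O+d*x-.112*y)
E
```

```text
large (array([ 0.546 , -0.3699,  0.0684]), np.float64(0.001381117222485916)) small (array([ 0.4625, -0.3597,  0.0711]), np.float64(0.00043886152325772884)) 0.08419339811326448
0.05 [ 0.5042 -0.3639] 0.16545759176522856 0.09689925847125108
0.075 [ 0.502 -0.356] 0.1615833003796349 0.09463030267200154
0.08 [ 0.5016 -0.3544] 0.16080844210251616 0.09417651151215158
cap dia 0.04075261862939512
0.059669596354879645
-0.18 [ 0.5467 -0.0632]
-0.1513 [ 0.5753 -0.0608]
-0.12 [ 0.6065 -0.0582]
```

Everything agrees with the given sizes:
- **Jig:** yaw is about 4.8°.
- **Ball:** centre is 31 mm short of home, at z 48 mm.
- **Large button:** top is at (0.546, -0.370, 0.069), with an 84 mm button spacing.

I'll move behind the picket with the jaws shut.

send_rows:
  rows:
    - [0.517,0.95,0,-0.0417]
    - [0.517,0.95,0,-0.0417]
    - [0.517,0.95,0,-0.0417]
    - [0.517,0.95,0,-0.0417]
    - [0.517,0.95,0,-0.0417]
    - [0.517,0.95,0,-0.0417]
    - [0.517,0.95,0,-0.0417]
    - [0.517,0.95,0,-0.0417]
  jaw: 1
  newtons: 30

```text
time: 1.1
eef_pos: [0.3834, -0.3512, 0.2482]
tcp_rot: [0.999, 0.041, -0.0, 0.0]
contact_force: [0.1, -0.8, -0.8]
opening: -0.001
```

send_rows:
  rows:
    - [0.477,0.95,-0.3,0]
    - [0.477,0.95,-0.3,0]
    - [0.477,0.95,-0.3,0]
    - [0.477,0.95,-0.3,0]
    - [0.477,0.95,-0.3,0]
    - [0.477,0.95,-0.3,0]
    - [0.477,0.95,-0.65,0]
    - [0.477,0.95,-0.65,0]
    - [0.477,0.95,-0.65,0]
    - [0.477,0.95,-0.65,0]
    - [0.477,0.95,-0.65,0]

```text
time: 2.48
eef_pos: [0.529, -0.0663, 0.0561]
tcp_rot: [0.999, 0.041, 0.002, 0.001]
contact_force: [0.5, -0.1, 0.2]
opening: 0.001
```

```bash
python3 - <<'E'
from plant import monitor, imaging
import cv2
for n in ('side','top'):
    im=imaging.read_camera(n); cv2.imwrite(f'pics/{n}1.png',im[:,:,::-1])
t=cv2.imread('pics/top1.png'); s=cv2.imread('pics/side1.png')
cv2.imwrite('pics/z1.png',cv2.hconcat([cv2.resize(t[75:235,220:340],(400,533),interpolation=cv2.INTER_CUBIC),cv2.resize(s[110:240,250:350],(400,533),interpolation=cv2.INTER_CUBIC)]))
s=monitor.get_state();print(s['eef_pos'],s['tcp_rot'],s['contact_force'],s['time'])
E
```

```text
[ 0.52847823 -0.06576742  0.05552362] [9.99128837e-01 4.16808048e-02 1.93060139e-03 7.41841453e-04] [ 0.27423645 -0.20635886  0.26571812] 2.575
```

View pics/z1.png

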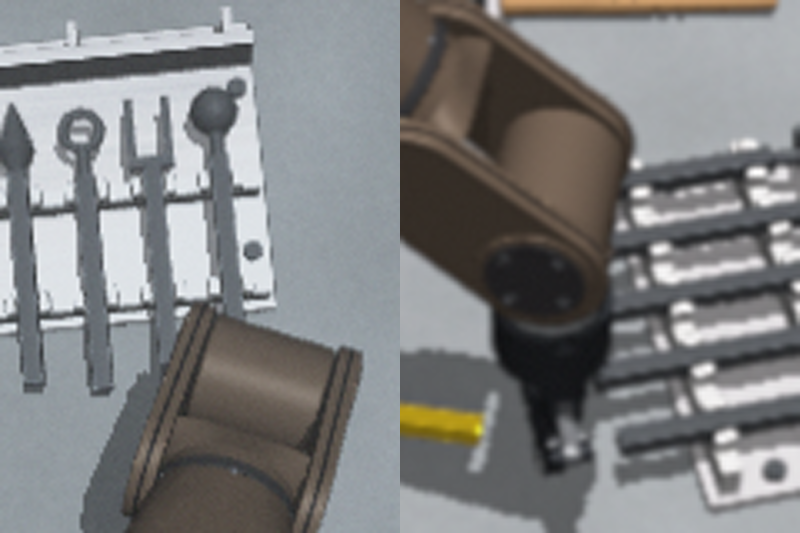

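The fingertip is in line with the near end, about 36 mm short of it. Now a slow push along the slot.

send_rows:
  rows:
    - [0.05,0.0042,-0.007,0]
    - [0.08,0.0067,-0.007,0]
    - [0.1,0.0084,-0.007,0]
    - [0.11,0.0092,-0.007,0]
    - [0.12,0.0101,-0.007,0]
    - [0.13,0.011,-0.007,0]
    - [0.14,0.0118,-0.007,0]
    - [0.15,0.0126,-0.007,0]
    - [0.16,0.0134,-0.007,0]
    - [0.16,0.0134,-0.007,0]

```text
time: 3.82
eef_pos: [0.5741, -0.0609, 0.051]
tcp_rot: [0.999, 0.042, -0.001, -0.0]
contact_force: [-4.6, 0.0, 2.6]
opening: 0.004
```

send_rows:
  rows:
    - [0.01,0.0008,0,0]
    - [0.02,0.0017,0,0]
    - [0.03,0.0025,0,0]
    - [0.037,0.0031,0,0]
    - [0.044,0.0037,0,0]
    - [0.05,0.0042,0,0]
    - [0.056,0.0047,0,0]
    - [0.056,0.0047,0,0]

```text
time: 4.82
eef_pos: [0.5922, -0.0596, 0.0512]
tcp_rot: [0.999, 0.042, 0.001, 0.0]
contact_force: [-1.4, -0.9, -1.0]
opening: 0.006
```

```bash
python3 - <<'E'
from plant import monitor, imaging
import cv2
for n in ('top',):
    im=imaging.read_camera(n); cv2.imwrite(f'pics/{n}2.png',im[:,:,::-1])
t=cv2.imread('pics/top2.png')
cv2.imwrite('pics/z2.png',cv2.resize(t[75:195,220:320],(500,600),interpolation=cv2.INTER_CUBIC))
E
```

```text
(no output)
```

View pics/z2.png

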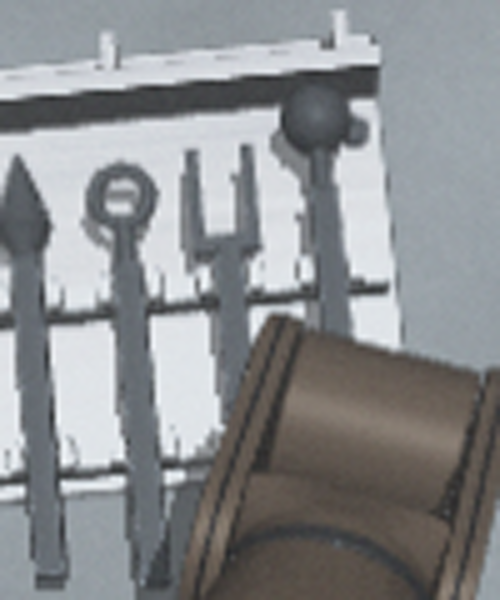

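The ball, at about (283,98), has nearly reached the plate with a few mm left. I'll creep in.

send_rows:
  rows:
    - [0.004,0.0003,0,0]
    - [0.008,0.0007,0,0]
    - [0.011,0.0009,0,0]
    - [0.011,0.0009,0,0]

```text
time: 5.38
eef_pos: [0.5953, -0.0593, 0.0512]
tcp_rot: [0.999, 0.042, 0.0, 0.0]
contact_force: [-1.6, -0.3, -0.1]
opening: -0.001
```

```bash
python3 - <<'E'
from h import *
from plant import monitor
s=monitor.get_state();print(s['eef_pos'],s['contact_force'])
p=plane('top',(220+317/5-.4,75+117/5-.4),.0475)[:2]-[.7167,.0635];print('ball jig at prev pic',p@[.9965,.0839],p@[-.0839,.9965])
E
```

```text
[ 0.59526141 -0.05932523  0.05124138] [-1.5879951  -0.30209868 -0.09629672]
ball jig at prev pic 0.09757825187743091 -0.11188175640714491
```

send_rows:
  rows:
    - [0.003,0.0003,0,0]
    - [0.006,0.0005,0,0]
    - [0.006,0.0005,0,0]

```text
time: 5.75
eef_pos: [0.5957, -0.0592, 0.0511]
tcp_rot: [0.999, 0.042, -0.002, -0.0]
contact_force: [-6.4, -0.8, 1.8]
opening: -0.001
```

send_rows:
  rows:
    - [0.003,0.0003,0,0]
    - [0.005,0.0004,0,0]
    - [0.005,0.0004,0,0]
    - [0.005,0.0004,0,0]

```text
time: 6.25
eef_pos: [0.5958, -0.0592, 0.0511]
tcp_rot: [0.999, 0.042, -0.004, -0.0]
contact_force: [-10.7, -1.7, 6.5]
opening: 0.002
```

The advance has stopped and the force has climbed from about 2 to 11 N, so the ball is against the plate. Next I retreat straight back, lift, and look.

send_rows:
  rows:
    - [-0.02,-0.0017,0,0]
    - [-0.08,-0.0067,0,0]
    - [-0.17,-0.0143,0,0]
    - [-0.17,-0.0143,0,0]
    - [-0.17,-0.0143,0.3,0]
    - [-0.17,-0.0143,0.5,0]
    - [-0.17,-0.0143,0.5,0]
    - [-0.17,-0.4,0.5,0]
    - [-0.17,-0.7,0.5,0]
    - [-0.17,-1.0,0.5,0]
    - [-0.17,-1.0,0.5,0]
    - [-0.17,-1.0,0.5,0]
    - [-0.17,-1.0,0.5,0]

```text
time: 7.88
eef_pos: [0.5482, -0.3632, 0.2019]
tcp_rot: [0.999, 0.04, 0.001, 0.001]
contact_force: [1.1, 1.1, 0.1]
opening: -0.003
```

```bash
python3 - <<'E'
from plant import monitor, imaging
import cv2
for n in ('top','side'):
    im=imaging.read_camera(n); cv2.imwrite(f'pics/{n}3.png',im[:,:,::-1])
t=cv2.imread('pics/top3.png')
cv2.imwrite('pics/z3.png',cv2.resize(t[75:205,180:310],None,fx=4.5,fy=4.5,interpolation=cv2.INTER_CUBIC))
s=monitor.get_state();print(s['eef_pos'],s['contact_force'],s['tcp_rot'],s['time'])
E
```

```text
[ 0.54816616 -0.35953496  0.20138569] [ 0.46416331 -0.89179097  0.23881925] [9.99140347e-01 4.14488640e-02 7.27485178e-04 1.71696494e-04] 7.975
```

View pics/z3.png

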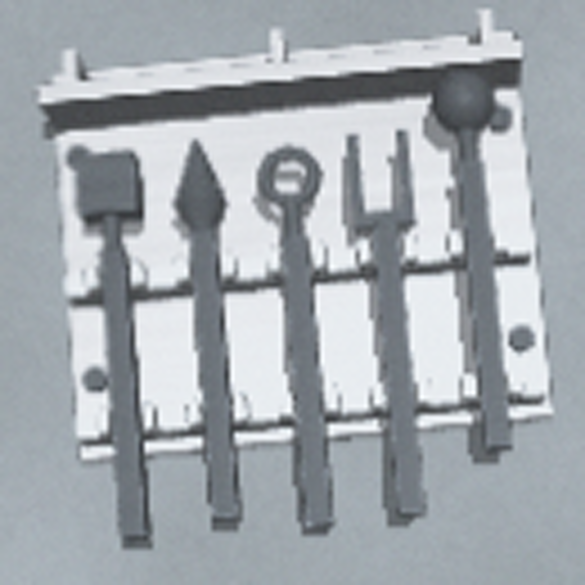

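View pics/side3.png

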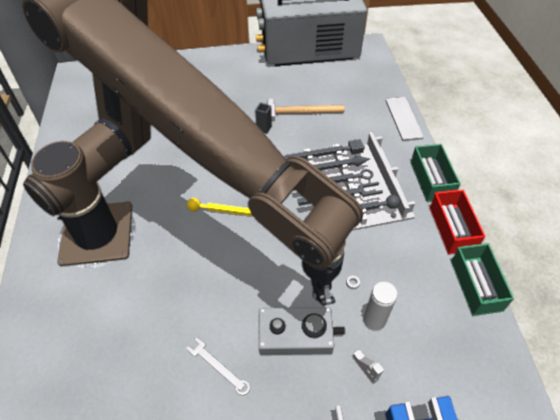

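The ball has moved from (469,150) to (464,101) in the zoom and sits against the plate. The others are unchanged. Before descending I'll check the can's clearance.

```bash
python3 - <<'E'
from h import *
np.set_printoptions(precision=4,suppress=True)
p=plane('top',zt(464,101),.0475)[:2]-[.7167,.0635];print('ball jig',p@[.9965,.0839],p@[-.0839,.9965])
print('can top',plane('top',(408,131),.15),plane('side',(384,293),.15))
E
```

```text
ball jig 0.10038505830146288 -0.11137066099433696
can top [ 0.6957 -0.3518  0.15  ] [ 0.6969 -0.3574  0.15  ]
```

send_rows:
  rows:
    - [-0.007,-0.035,-0.15,0]
    - [-0.007,-0.035,-0.27,0]
    - [-0.007,-0.035,-0.34,0]
    - [-0.007,-0.035,-0.34,0]
    - [-0.007,-0.035,-0.34,0]
    - [-0.007,-0.035,-0.34,0]

```text
time: 8.72
eef_pos: [0.5464, -0.3703, 0.1015]
tcp_rot: [0.999, 0.042, 0.001, 0.001]
contact_force: [0.2, 0.6, -0.4]
opening: -0.0
```

send_rows:
  rows:
    - [0,0,-0.02,0]
    - [0,0,-0.03,0]
    - [0,0,-0.04,0]
    - [0,0,-0.05,0]
    - [0,0,-0.055,0]
    - [0,0,-0.055,0]

```text
time: 9.48
eef_pos: [0.5452, -0.3696, 0.0832]
tcp_rot: [0.999, 0.042, -0.0, -0.0]
contact_force: [-2.8, 2.5, 5.6]
opening: 0.002
```

```bash
python3 - <<'E'
from plant import imaging
import cv2
a=[imaging.read_camera(n)[:,:,::-1] for n in('side','top')]
cv2.imwrite('pics/z4.png',cv2.hconcat([cv2.resize(a[0][250:370,240:360],(400,400),interpolation=cv2.INTER_CUBIC),cv2.resize(a[1][150:250,350:450],(400,400),interpolation=cv2.INTER_CUBIC)]))
E
```

```text
(no output)
```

View pics/z4.png

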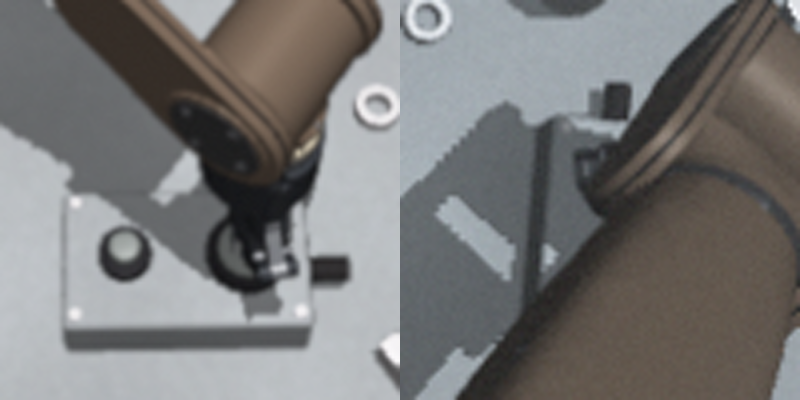

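```bash
python3 - <<'E'
from h import *
from plant import monitor
s=monitor.get_state();print(s['eef_pos'],s['contact_force'],s['wrist_torque'])
c=C['side'];T=np.linalg.inv(c['cam_to_world'])
e=s['eef_pos']
for P in ([e[0],e[1],e[2]-.017],[.546,-.370,.069],[e[0]+.011,e[1]-.015,e[2]-.017],[e[0]-.011,e[1]-.015,e[2]-.017]):
    q=(T@np.r_[P,1])[:3]*[1,-1,-1]
    u=cv2.projectPoints(q.reshape(1,1,3),np.zeros(3),np.zeros(3),c['intrinsics'],c['dist_coeffs'])[0].ravel()
    print(P,u,(u-[240,250])*10/3)
a=imaging.read_camera('side')[:,:,::-1]
cv2.imwrite('pics/z5.png',cv2.resize(a[280:350,270:350],(800,700)[:2] and (680,595),interpolation=cv2.INTER_CUBIC))
E
```

```text
[ 0.5452267  -0.36954197  0.0831551 ] [-2.46187188  1.26394969  4.7599973 ] [0.30807987 0.42628149 0.00456251]
[np.float64(0.5452266998330519), np.float64(-0.3695419742401495), np.float64(0.06615509826119825)] [313.98816879 323.25597096] [246.62722932 244.18656986]
[0.546, -0.37, 0.069] [314.42838809 322.88705733] [248.09462696 242.95685778]
[np.float64(0.556226699833052), np.float64(-0.3845419742401495), np.float64(0.06615509826119825)] [319.96742525 328.78517008] [266.55808416 262.6172336 ]
[np.float64(0.5342266998330519), np.float64(-0.3845419742401495), np.float64(0.06615509826119825)] [310.33037986 330.05762781] [234.43459955 266.85875938]
```

View pics/z5.png

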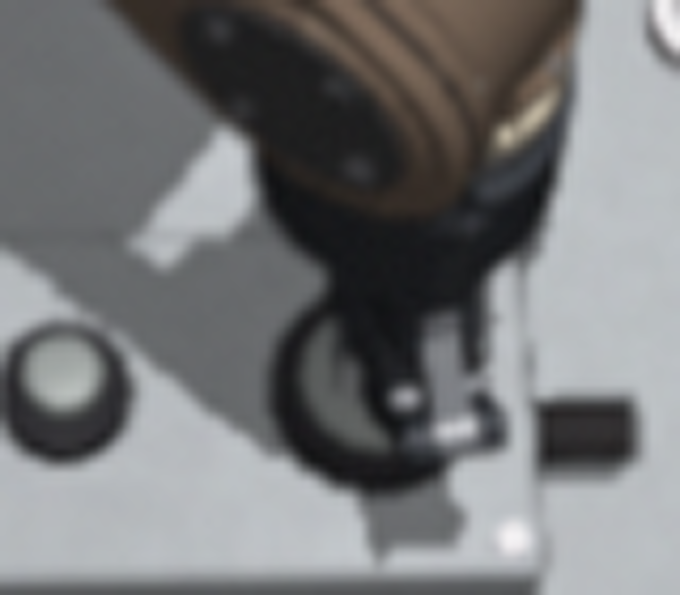

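```bash
python3 - <<'E'
from h import *
c=C['side'];T=np.linalg.inv(c['cam_to_world'])
def pr(P):
    q=(T@np.r_[P,1])[:3]*[1,-1,-1]
    return cv2.projectPoints(q.reshape(1,1,3),np.zeros(3),np.zeros(3),c['intrinsics'],c['dist_coeffs'])[0].ravel()
def box(img,e,x0,y0,w,h,out):
    a=cv2.imread(img)if isinstance(img,str) else img
    f=6; z=cv2.resize(a[y0:y0+h,x0:x0+w],None,fx=f,fy=f,interpolation=cv2.INTER_CUBIC)
    for dz,col in((-.017,(0,0,255)),(.03,(0,255,0))):
        pts=np.array([pr([e[0]+sx*.011,e[1]+sy*.0145,e[2]+dz]) for sx,sy in((-1,-1),(1,-1),(1,1),(-1,1))])
        cv2.polylines(z,[np.int32((pts-[x0,y0]+.5)*f)],True,col,1)
    cv2.imwrite(out,z); return z
z1=box('pics/side1.png',(.5285,-.0658,.0555),255,150,80,90,'pics/o1.png')
a=np.ascontiguousarray(imaging.read_camera('side')[:,:,::-1])
z2=box(a,(.5452,-.3695,.0832),275,270,65,90,'pics/o2.png')
cv2.imwrite('pics/o.png',cv2.hconcat([z1[:,:400],z2]))
E
```

```text
(no output)
```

View pics/o.png

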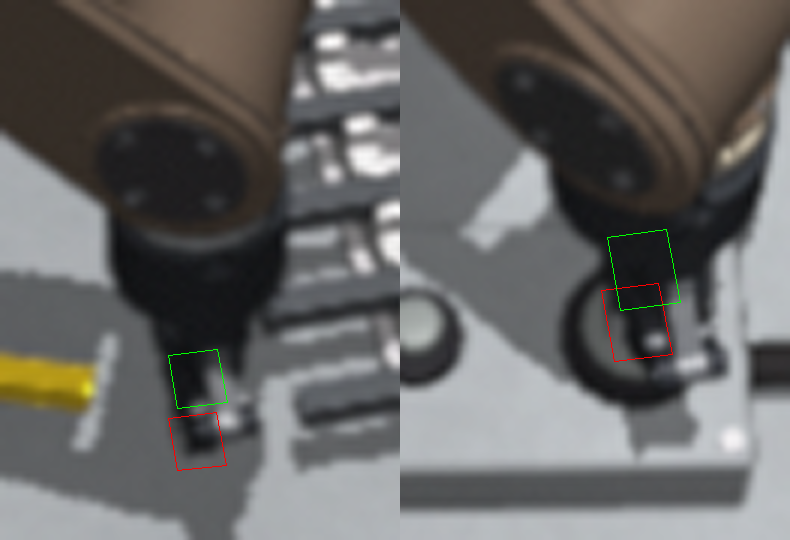

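The force shows contact, but the fingertip seems to sit to the right of the cap in this view. I'll lift a little and look before pressing fully.

send_rows:
  rows:
    - [0,0,0.03,0]
    - [0,0,0.1,0]
    - [0,0,0.1,0]
    - [0,0,0.1,0]

```text
time: 10.18
eef_pos: [0.5454, -0.3696, 0.1129]
tcp_rot: [0.999, 0.042, 0.0, 0.0]
contact_force: [0.1, 0.4, 0.1]
opening: 0.001
```

```bash
python3 - <<'E'
from h import *
from plant import monitor
s=monitor.get_state();e=s['eef_pos'];print(e,s['contact_force'],s['wrist_torque'])
c=C['side'];T=np.linalg.inv(c['cam_to_world'])
def pr(P):
    q=(T@np.r_[P,1])[:3]*[1,-1,-1]
    return cv2.projectPoints(q.reshape(1,1,3),np.zeros(3),np.zeros(3),c['intrinsics'],c['dist_coeffs'])[0].ravel()
a=np.ascontiguousarray(imaging.read_camera('side')[:,:,::-1]);cv2.imwrite('pics/side6.png',a)
f=6;x0,y0,w,h=270,260,70,95
z=cv2.resize(a[y0:y0+h,x0:x0+w],None,fx=f,fy=f,interpolation=cv2.INTER_CUBIC);zz=z.copy()
pts=np.array([pr([e[0]+sx*.011,e[1]+sy*.0145,e[2]-.017]) for sx,sy in((-1,-1),(1,-1),(1,1),(-1,1))])
cv2.polylines(zz,[np.int32((pts-[x0,y0]+.5)*f)],True,(0,0,255),1)
cv2.imwrite('pics/z6.png',cv2.hconcat([z[:,:400],zz[:,:400]]))
E
```

```text
[ 0.54536949 -0.36959139  0.11294245] [0.10521034 0.35661954 0.11718042] [-0.03009844 -0.03637568  0.00518441]
```

View pics/z6.png

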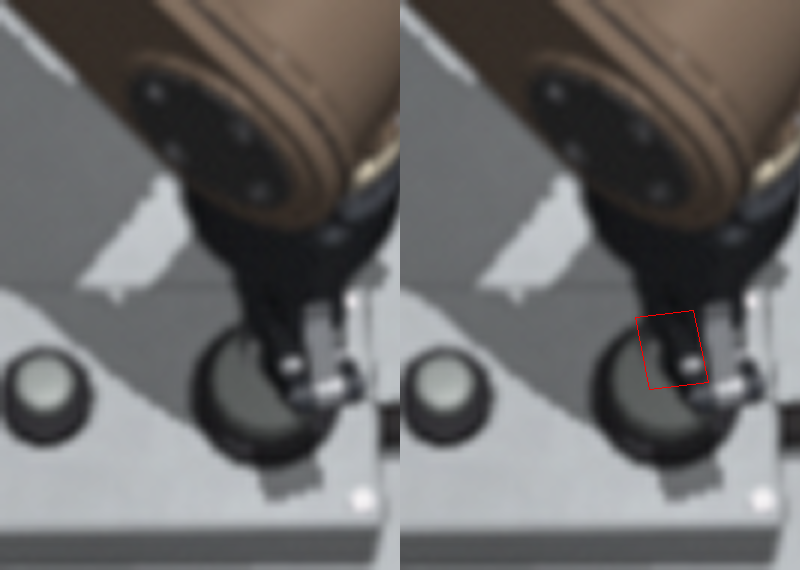

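Comparing with the earlier view, the offset is plausibly the wide knuckles bulging toward the camera. The push contact distance of 10.8 mm, against an 11 mm half pad, confirms the TCP. I'll press in small steps and watch force against travel.

send_rows:
  rows:
    - [0,0,-0.04,0]
    - [0,0,-0.07,0]
    - [0,0,-0.08,0]
    - [0,0,-0.08,0]

```text
time: 10.72
eef_pos: [0.5449, -0.3692, 0.0882]
tcp_rot: [0.999, 0.042, -0.001, -0.001]
contact_force: [-1.4, 0.7, 2.4]
opening: 0.001
```

send_rows:
  rows:
    - [0,0,-0.01,0]
    - [0,0,-0.01,0]

```text
time: 10.98
eef_pos: [0.5455, -0.3697, 0.0861]
tcp_rot: [0.999, 0.042, 0.0, 0.0]
contact_force: [-1.0, 0.0, 3.6]
opening: -0.001
```

send_rows:
  rows:
    - [0,0,-0.007,0]
    - [0,0,-0.007,0]

```text
time: 11.22
eef_pos: [0.5456, -0.3697, 0.0841]
tcp_rot: [0.999, 0.042, 0.0, 0.0]
contact_force: [-0.1, 1.4, 4.9]
opening: -0.001
```

send_rows:
  rows:
    - [0,0,-0.006,0]
    - [0,0,-0.006,0]

```text
time: 11.48
eef_pos: [0.5456, -0.3697, 0.0831]
tcp_rot: [0.999, 0.042, 0.0, 0.0]
contact_force: [-3.2, 1.4, 7.8]
opening: 0.002
```

send_rows:
  rows:
    - [0,0,-0.006,0]
    - [0,0,-0.006,0]
    - [0,0,-0.006,0]

```text
time: 11.85
eef_pos: [0.5456, -0.3698, 0.0829]
tcp_rot: [0.999, 0.042, -0.0, 0.0]
contact_force: [-4.3, 3.7, 14.1]
opening: 0.002
```

The button is on its hard stop: no further travel, and force rising past 14 N. That stop is about 6 mm below first contact. I'll release straight up and go clear.

send_rows:
  rows:
    - [0,0,0.02,0]
    - [0,0,0.06,0]
    - [0,0,0.2,0]
    - [0,0,0.4,0]
    - [0,0,0.567,0]
    - [0,0,0.567,0]
    - [-1,-0.88,0.567,0]
    - [-1,-0.88,0.567,0]
    - [-1,-0.88,0.567,0]
    - [-1,-0.88,0.567,0]
    - [-1,-0.88,0.567,0]
    - [-1,-0.88,0.567,0]
    - [-1,-0.88,0.567,0]
    - [-1,-0.88,0.567,0]
    - [-1,-0.88,0.567,0]
    - [-1,-0.88,0.567,0]

```text
time: 13.85
eef_pos: [0.247, -0.6324, 0.25]
tcp_rot: [0.999, 0.043, 0.0, -0.0]
contact_force: [-0.5, 0.4, -0.6]
opening: -0.002
```

```bash
python3 - <<'E'
from plant import monitor
from h import *
np.set_printoptions(precision=4,suppress=True)
a=[imaging.read_camera(n)[:,:,::-1] for n in('side','top')]
cv2.imwrite('pics/side7.png',a[0]);cv2.imwrite('pics/top7.png',a[1])
cv2.imwrite('pics/z7.png',cv2.hconcat([cv2.resize(a[1][75:205,180:310],(450,450)),cv2.resize(a[0][300:360,250:350],(340,450),interpolation=cv2.INTER_CUBIC)]))
s=monitor.get_state();print(s['eef_pos'],s['contact_force'],s['time'])
z=cv2.imread('pics/top0.png');d=np.abs(z.astype(int)-a[1]).max(2)>50
d[260:]=0
n,l,st,_=cv2.connectedComponentsWithStats(d.astype(np.uint8));print(st[1:][st[1:,4]>8])
z=cv2.imread('pics/side0.png');d=np.abs(z.astype(int)-a[0]).max(2)>50;d[:,:180]=0
n,l,st,_=cv2.connectedComponentsWithStats(d.astype(np.uint8));print(st[1:][st[1:,4]>8])
E
```

```text
[ 0.2468 -0.6327  0.2503] [-0.6197  0.5525  0.0489] 13.95
[[274  95  16  31 164]
 [286 103   6  12  44]
 [285 178  10  11  53]]
[[386 195  11  19 131]
 [376 197  10   6  43]
 [368 201   7   3  16]
 [368 207   7   4  16]
 [376 206  11  10  63]
 [304 213  12  15 132]
 [180 297  35 123 699]
 [192 393  11  19 135]]
```

View pics/z7.png

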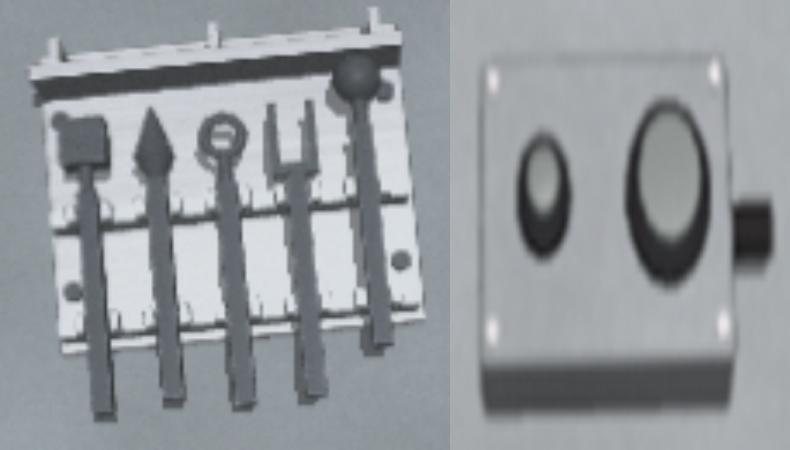

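View pics/side7.png

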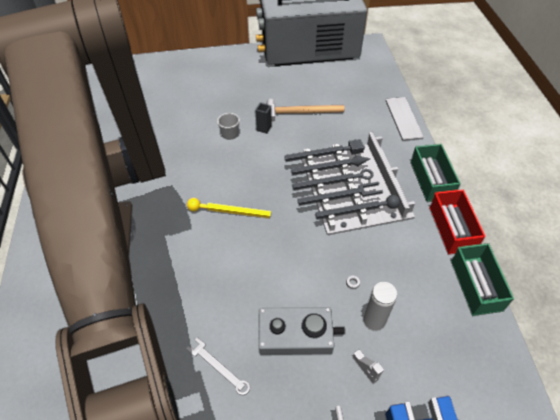

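In the final views only the ball picket has moved, and it sits against the plate. The button is up again and the arm is clear.

```bash
python3 -c "
from plant import workorder
print(workorder.sign_off())"
```

```text
the job is handed in; nothing more can be done
None
```

The job is done and handed in at about 14 s. The ball picket is home against the stop plate, and the larger button has been pressed fully down and has sprung back.

- **Push:** I pushed the ball picket about 31 mm along its slot with the jaws shut. It stopped moving while the force rose from about 2 to 11 N. The last measurement puts the ball centre at x = 100.4 mm in the jig's frame, against 100 mm for home.
- **Press:** The larger button hit its hard stop about 6 mm below where the force began to rise, at about 14 N. I had already pressed it partway once (5.6 N, after the push), then lifted to check the fingertip position before the full press.
- **Doubtful check:** In the side view the fingers looked about 10–15 mm off the button's centre, and the camera never showed the tip itself clearly. I put this down to the knuckles bulging toward the camera. The push contact distance and the force over the button's travel both agreed with the tip position I had assumed.
- **Final check:** Comparing the before and after pictures, the only changes were the ball picket and the arm with its shadow. The area the arm covers could not be compared. The arm finished clear, with no more than about 1 N of force reading (noise level).

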